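# Scan a sample's label and clamp it down for the hardness test

## Robot

A 7-joint arm with a two-finger parallel gripper is mounted at the origin on the work surface. World frame = base frame: x ahead of the robot, y to its left, z up, the work surface at z = 0. Lengths are in mm, angles in rad, forces in N, time in s.
With the tool pointing down it reaches from about 400 to 900 mm from the base axis. Payload 5.6 kg.
Tool frame: the origin (TCP) lies midway between the tips of the shut fingers; the grasp point (between the pads) lies 19 mm behind it; x points along the fingers, y is the direction in which the jaws open and shut, and the axes are right-handed (so a half turn about x gives the same grasp; the last joint's range is limited). The gripper opens to 92 mm and grips with 3 to 60 N. Pads are 20 mm wide; open, the fingers measure 128 mm over their backs; the gripper's body (75 mm by 189 mm) begins 69 mm behind the grasp point.
Start: joints at [1.114, 0.468, -0.012, 1.603, 0.006, 1.071, -0.056], TCP at [261.32, -595.164, 214.592] pointing down, gripper open.
Joint ranges: [-2.53, 2.53], [-0.31, 2.02], [-1.57, 1.55], [0.28, 2.44], [-1.29, 4.43], [0.15, 1.84], [-2.92, 2.92]. Speed limits (rad/s): [2.57, 2.57, 3.14, 3.14, 3.14, 3.14, 3.14].

## Interface

Orientations are given as a rotation vector (axis times angle).
In Python, from cell import robot, grip, kin, viewer gives the robot as it stands. Calls block until the motion is done:
- robot.movep(position, orientation): joint-space move of the TCP to a pose.
- robot.servo_line(position, feed=150, rotation=None): straight line of the TCP; rotation=None keeps the orientation; feed is the mean speed in mm/s.
- robot.goto_joints(angles): joint-space move.
- grip(opening, newtons=None): opening from 0.0 (shut) to 1.0 (fully open); newtons is the grip in N (None keeps the last); returns when the fingers have stopped.
- robot.hold(seconds).
- kin.ik(position, orientation): joint angles nearest the present ones, or None.
- robot.observe(): the state.
- viewer.read_camera(name): name is "scene" or "top" or "wrist"; returns the picture (400x640x3 uint8, red, green, blue); there is no depth.
- viewer.camera_info(name): a dict with "camera_matrix" (3x3 intrinsics, pixels), "R" (3x3) and "t" (3): a world point X has camera coordinates R X + t. Camera axes: x right, y down, z forward; pixel columns grow to the right and rows downward; lengths in mm; the calibration is good to about 2 mm. A picture is of the moment at which its call begins: read the wrist's pose just before it. camera_info takes no time and is no camera call; for the wrist camera it gives the pose at the moment of the call.
A pose or a line that the arm cannot do raises robot.IKError and nothing moves.
- robot.job_done(): hands the job in, once; it reports no verdict.
Trained networks look in the newest picture that a camera, given by its name, has taken for a name from the list of things; names that differ only in an ending like _2 or _b are one class to them, and where a whole thing is asked for, a point or a joint stands for the part that bears it (a point fixed in the world has none). Each returns a list of dicts, best first, with "confidence" (0 to 1); they miss things now and then, are a little off and sometimes report something else, mostly with a low value. They report only what shows in the picture. A call takes as long as a camera call. They do not tell look-alikes from the thing itself.
- viewer.silhouettes(name, camera): "mask" (400x640 bool, what is visible of it).
- viewer.pinpoint(name, camera): "at" ([x, y, z] in mm, in the coordinates of the camera as it stood for that picture, good to about 4 mm: a listed point, or the origin of a listed thing).
The state is a dict: "t": time; "joints": joint angles; "joint_velocities": joint speeds; "joint_torque": joint torques, N m; "tcp_pos": TCP position; "tcp_rot": TCP orientation; "contact_force": force on the tool from outside, world axes, zero at the start; "wrist_torque": the same for the moment, N m; "grip_width": opening from 0.0 (shut) to 1.0 (fully open).
Only numpy, scipy, OpenCV 4.12 (cv2) and the standard library are available. Lean on these libraries where they do the work, as an engineer would, in place of code of your own. Each camera call takes 0.05 s, during which the arm holds its last target. There are 200 camera calls.

## Task

Book in the blue sample: pick up the yellow scanner, aim it square at the middle of the sample's barcode label from about 100 mm away, and hold it still there for two seconds without touching the sample with it. Then stand the scanner gently back upright on its black mat and let go, and only after that swing the red-handled clamp all the way down over the sample. Leave the sample and the other things on the bench where they are.

Things in the scene. Friction and masses are not known exactly. Their poses are not given: they have to be found in the camera images.
- scanner: Self-standing pistol-grip scanner, 190 mm high, loose, 0.3 to 0.5 kg: black foot 84 x 66 x 22 mm (orange stripe), black handle 34 x 30 mm, on top a yellow flat-sided barrel 100 long, 38 wide, 42 mm deep, pointing forward and 45 degrees down, with a red window in its black nose. Origin: centre of the foot's underside. x: forward (heading of the beam), y: its left, z: up.
- scanner_grip (a point): Point inside the yellow barrel, 148 mm straight above the scanner's origin: pinch here from above across the 38 mm barrel (fingers close along the scanner's y). The barrel's rear rises to 41 mm above this point, 10 to 50 mm behind it. Axes as the scanner.
- scanner_window (a point): Centre of the red window at the nose of the scanner, 43 mm ahead of and 92 mm above the scanner's origin. z: the beam, out of the window, 45 degrees below the scanner's forward direction; y: the scanner's y.
- mat: Flat black rubber parking mat, 170 x 150 x 3 mm, fixed; the scanner starts standing on it. Origin: centre of the underside; x along the 170 mm, z up.
- sample: Blue plastic sample carrier with a sloping front, 110 long (x) x 80 wide (y) x 75 mm high, 0.4 kg, loose on the stage. Origin: centre of the underside. The slope faces -x and up at 45 degrees; the rear 50 mm of the top is flat.
- label (a point): Centre of the white barcode label (64 mm wide, 52 mm along the slope, black bars) on the sloping front of the blue sample, 46 mm above the sample's underside. z: out of the label, square to it (45 degrees up); y: along its width; x: up the slope.
- stage: Fixed grey clamping stage: plate 200 (x) x 150 (y) x 20 mm, on which the sample sits with its label toward -x; two dark posts at x = +47 to +81 mm, 126 mm high, carry the clamp's pivot. Origin: centre of the plate's underside, z up.
- clamp (a joint): Clamp hinge angle in rad: 0 is fully down (arm level, 14 mm thick, its rubber pad just above the sample's flat top), about 1.45 is upright. Its friction keeps it where it is left; 2 N at the handle moves it. It turns about the stage's y axis.
- clamp_pivot (a point): The clamp's pivot, on the arm's centreline: 60 mm along the stage's x and 112 mm above its underside. Axes of the arm: the arm runs along -x from here for 140 mm, z is square to the arm's upper face (up when the clamp is down, toward the stage's +x when upright).
- clamp_grip (a point): Middle of the upper face of the clamp's red handle (42 mm along the arm, 50 mm wide, 14 mm thick), 119 mm from the pivot, axes of the arm; push here, against the face, to swing the clamp down.
- cartridge: White sealant cartridge standing upright, 50 mm diameter, 225 mm high, loose; bystander. Origin: centre of its underside.
- beaker: Clear beaker, 80 mm diameter, 100 mm high, loose; bystander. Origin: centre of its underside.
- tin: Metal tin with a green band, 72 mm diameter, 100 mm high, loose; bystander. Origin: centre of its underside.
Not all that is in view belongs to the job. There is more than one size of the scanner; the job needs the smaller. There is more than one size of the mat; the job needs the larger.

How it is judged (in metres and radians):
On the way, in this order (a step that is already met when the one before it is completed fails the run):
1. the held scanner's beam is kept still on the label: label centre within 16 mm of the beam either way, 60 to 150 mm from the window, beam within 17 degrees of square, for 1.5 s (z of label in the frame of scanner_window between 0.06 and 0.15 m and x of label in the frame of scanner_window between -0.016 and 0.016 m and y of label in the frame of scanner_window between -0.016 and 0.016 m and angle between the z axis of scanner_window and the z axis of label, either way round below 0.3 rad and linear speed of scanner below 0.03 m/s and angular speed of scanner below 0.25 rad/s and contact force between the fingers and scanner above 1 N), for 1.5 s.
2. the scanner stands upright on its mat, let go (x of scanner in the frame of mat between -0.05 and 0.05 m and y of scanner in the frame of mat between -0.045 and 0.045 m and z of scanner in the frame of mat below 0.008 m and angle between scanner's own z axis and vertical below 0.08 rad and contact force between the fingers and scanner below 0.05 N and linear speed of scanner below 0.02 m/s), for 0.2 s.
3. the clamp is swung fully down (value of joint clamp below 0.06 rad), for 0.2 s.
At the end, for the whole second after the job is handed in: The scanner stands upright (within 0.08 rad) and still on its mat, its foot's centre within 50 mm (mat x) and 45 mm (mat y) of the mat's centre, let go; the clamp is within 0.06 rad of fully down and at rest; the sample is within 15 mm of where it was, at rest (all of step 2 and value of joint clamp below 0.06 rad and distance of sample from where it was at the start of the episode below 0.015 m and linear speed of sample below 0.02 m/s and velocity of joint clamp below 0.05 rad/s); the robot touches nothing.
It fails at once if the scanner touches the sample (over 1 N) (contact force between scanner and sample above 1 N).
It fails at once if the scanner is dropped or slammed down (faster than 0.35 m/s with its foot less than 22 mm above the mat) (z of scanner in the frame of mat below 0.025 m and linear speed of scanner above 0.35 m/s).
It fails at once if the sample is shifted more than 15 mm (distance of sample from where it was at the start of the episode above 0.015 m).
It fails at once if a bystander (cartridge, beaker or tin) is moved more than 20 mm (distance of any of cartridge, beaker, tin from where it was at the start of the episode above 0.02 m).
It also fails if it takes over 67 s, if anything falls off the work surface, if the arm or the gripper's body presses on something with over 40 N, if the wrist force passes 120 N, or if a joint passes its speed limit or range.

## Working session

There is one attempt and no reset: what is moved stays moved. The work goes in short steps, each a Python script; the robot and the scene stay as the last script left them, time stands still between calls to the robot, and variables do not carry over. Pictures are saved under pics/ and viewed, about 8 in all and at most 12, crops included, and the job is handed in when it is done.

```bash
mkdir -p pics; ls; cat > h.py <<'E'
import numpy as np, cv2
from cell import robot, grip, kin, viewer
from scipy.spatial.transform import Rotation as Rn
def w(p,cam,info=None):
    i=info or viewer.camera_info(cam); return np.array(i["R"]).T@(np.array(p)-np.array(i["t"]))
def px(X,cam,info=None):
    i=info or viewer.camera_info(cam); c=np.array(i["camera_matrix"])@(np.array(i["R"])@np.array(X)+np.array(i["t"])); return c[:2]/c[2]
def save(im,n): cv2.imwrite("pics/"+n,im[:,:,::-1])
E
python3 - <<'E'
from h import *
np.set_printoptions(precision=1,suppress=True)
ims=[]
for c in ["scene","top"]:
    im=viewer.read_camera(c); save(im,c+"0.png"); 
    for n in ["scanner","scanner_grip","scanner_window","mat","sample","label","stage","clamp_pivot","clamp_grip","cartridge","beaker","tin"]:
        for d in viewer.pinpoint(n,c):
            if d["confidence"]>.3:
                X=w(d["at"],c); print(c,n,round(d["confidence"],2),X,px(X,c))
print(robot.observe())
E
```

```text
pics
scene scanner 0.86 [ 706.  -468.4   -0.7] [224.8 306.7]
scene scanner 0.85 [ 566.  -299.5    5.9] [247.9 245.2]
scene scanner_grip 0.68 [ 568.2 -292.4  151.1] [246.6 199.4]
scene scanner_grip 0.64 [ 700.2 -467.8  197.4] [214.  236.8]
scene scanner_window 0.85 [ 550.5 -252.5  100.2] [256.2 207.4]
scene scanner_window 0.66 [ 740.7 -425.5  121. ] [245.1 265.2]
scene mat 0.66 [529.2 -88.2  -0.4] [297.2 211.7]
scene mat 0.6 [ 557.4 -281.4   -0.7] [251.6 242.9]
scene sample 0.78 [566.5 102.5  18.6] [349.  189.2]
scene label 0.94 [569.3  75.8  66. ] [344.6 179.6]
scene stage 0.88 [557.9 135.8  -0.9] [353.6 189.7]
scene clamp_pivot 0.72 [552.5 198.  114.4] [367.2 152.2]
scene clamp_grip 0.97 [552.  178.  227.8] [365.5 121.1]
scene cartridge 0.97 [780.5 -53.9  -0.5] [367.2 244.7]
scene beaker 0.78 [ 724.6 -248.3    4.9] [301.3 265.3]
scene tin 0.77 [751.5 178.3   3.8] [409.1 207.4]
top scanner 0.71 [ 562.2 -293.5    2. ] [384.3 233.5]
top scanner 0.71 [ 701.  -463.8    3. ] [447.4 182.5]
top scanner 0.56 [563.4 106.5  19.3] [232.  231.1]
top scanner_grip 0.79 [ 559.  -295.9  151.1] [395.
[... 405 characters left out ...]
5 [550.4 202.2 109.3] [185.5 234.4]
top clamp_grip 0.8 [552.7 182.7 233.8] [179.  231.4]
top cartridge 0.81 [778.2 -54.1   0.2] [295.4 152.3]
top beaker 0.78 [ 726.9 -243.9   -2.3] [365.6 172.2]
top beaker 0.48 [776.7 -54.2   0.7] [295.4 152.8]
top tin 0.91 [752.4 181.8  -3.4] [207.5 160.8]
{'t': 1.3, 'joints': array([ 1.1,  0.5, -0. ,  1.6,  0. ,  1.1, -0.1]), 'joint_velocities': array([ 0., -0.,  0., -0., -0., -0., -0.]), 'joint_torque': array([  0. , -52. ,  -0. , -24.4,  -0.1,   0. ,   0. ]), 'tcp_pos': array([ 261.3, -595.2,  214.6]), 'tcp_rot': array([ 2. ,  0.4, -2. ]), 'contact_force': array([ 1.4,  0.8, -0.4]), 'wrist_torque': array([ 0.,  0., -0.]), 'grip_width': 1.000539454184217}
```

```bash
python3 -c "
import cv2,numpy as np
cv2.imwrite('pics/both0.png',np.vstack([cv2.imread('pics/scene0.png'),cv2.imread('pics/top0.png')])[:, :])
im=cv2.imread('pics/both0.png');cv2.imwrite('pics/both0.png',cv2.resize(im,None,fx=.75,fy=.75,interpolation=cv2.INTER_AREA))"
```

```text
(no output)
```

View pics/both0.png

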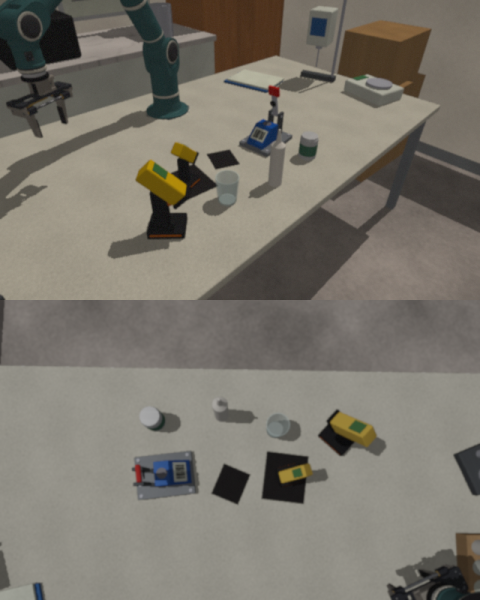

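The top view (viewed at 0.75 scale) shows two yellow scanners: a small one at full-resolution (390,233) on the large black mat (381,235), and a big one at (460,175) on its own foot. The small one fits: its grip height is 151 mm, against about 195 mm for the other. The larger mat is the one at (381,235), under the small scanner; the small mat at (308,245) is a decoy. The sample stands on the stage at about (234,231) and faces -y, with the clamp upright. Next I'll check this from the wrist camera, above the scanner and then the sample.

```bash
cat >> h.py <<'E'
def orient(psi,near=None):
    "tool down, jaws along the y of a frame with heading psi; the half turn whose ik is nearest"
    y=np.array([-np.sin(psi),np.cos(psi),0]); x=np.array([0,0,-1.])
    out=[]
    for s in (1,-1):
        out.append(Rn.from_matrix(np.c_[x,s*y,np.cross(x,s*y)]).as_rotvec())
    return out
def best(p,psi):
    q0=robot.observe()["joints"]; c=[(np.abs(kin.ik(p,o)-q0).max(),tuple(o)) for o in orient(psi) if kin.ik(p,o) is not None]
    return np.array(min(c)[1])
E
python3 - <<'E'
from h import *
np.set_printoptions(precision=1,suppress=True)
info=viewer.camera_info("wrist"); print("cam pos",w([0,0,0],"wrist"),"fwd",np.array(info["R"])[2],"K",np.array(info["camera_matrix"])[0])
R=Rn.from_rotvec(robot.observe()["tcp_rot"]).as_matrix(); off=R.T@(w([0,0,0],"wrist")-robot.observe()["tcp_pos"]); print("off in tool",off)
def look(tag,target,psi,z,names):
    p=np.array([*target,z]); o=best(p,psi)
    Ro=Rn.from_rotvec(o).as_matrix(); d=Ro@off; 
    p=p-np.array([d[0],d[1],0])*0.7
    robot.movep(p,o); robot.hold(.2); s=robot.observe(); print(tag,s["t"],s["tcp_pos"],s["joints"])
    i=viewer.camera_info("wrist"); im=viewer.read_camera("wrist"); save(im,tag+".png")
    for n in names:
        for d in viewer.pinpoint(n,"wrist"):
            if d["confidence"]>.3:
                X=w(d["at"],0,i); print(n,round(d["confidence"],2),X,px(X,0,i))
robot.servo_line([261,-595,400],300)
look("w_scan",(562,-290),np.radians(105),430,["scanner","scanner_grip","scanner_window","mat"])
look("w_samp",(562,100),np.radians(95),460,["sample","label","stage","clamp_pivot","clamp_grip"])
a=cv2.imread("pics/w_scan.png");b=cv2.imread("pics/w_samp.png"); cv2.imwrite("pics/w2.png",cv2.resize(np.vstack([a,b]),None,fx=.75,fy=.75,interpolation=cv2.INTER_AREA))
E
```

```text
cam pos [ 336.7 -562.2  385.1] fwd [-0.3 -0.1 -1. ] K [328.4   0.  319.1]
off in tool [-170.6    0.2  -82.3]
w_scan 3.7583 [ 576.1 -346.8  429.9] [ 0.7  0.4 -0.4  1.2  0.2  1.5  0.6]
scanner 0.92 [ 566.5 -293.4    3. ] [322.1 114.4]
scanner 0.62 [ 703.9 -462.3    0.5] [367.6 219.3]
scanner_grip 0.81 [ 701.5 -464.1  199.2] [385.9 271.5]
scanner_grip 0.67 [ 566.3 -296.8  153.4] [322.3 122.5]
scanner_window 0.74 [ 551.9 -253.6   93.5] [320.1  87.7]
scanner_window 0.61 [ 739.8 -425.5  117.6] [406.6 230. ]
w_samp 5.6583 [567.2  41.4 459.7] [ 0.3  0.2 -0.6  1.4  0.1  1.5 -0.2]
sample 0.78 [566.6 103.   24.4] [322.2 109.9]
sample 0.54 [776.9 -52.2  -1.8] [419.2 198.3]
sample 0.48 [ 568.4 -295.5  151.9] [303.7 345.2]
label 0.61 [570.5  76.4  67.4] [323.3 127.4]
clamp_pivot 0.97 [552.2 201.9 109.9] [318.9  40.7]
clamp_pivot 0.61 [776.7 -52.3  -2.7] [419.  198.2]
clamp_grip 0.57 [553.5 176.8 233. ] [318.   47.2]
```

View pics/w2.png

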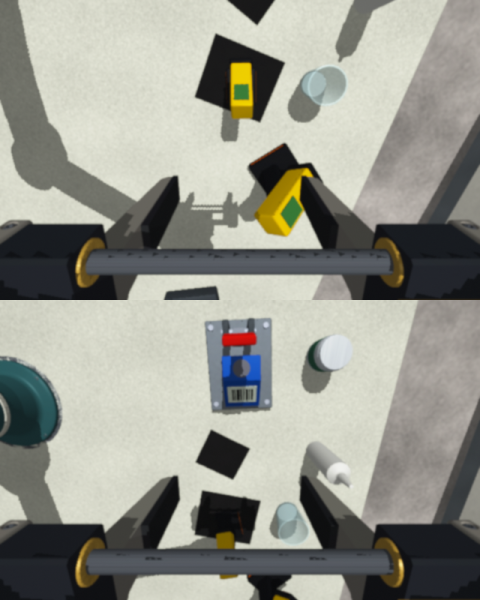

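The wrist view shows the small scanner at full-resolution (322,120) on the larger mat, its barrel vertical in the image. The big scanner is at (380,270), off that mat. The sample and label are at (322,120) in the second picture, with the clamp handle above. Next I'll refine the headings and confirm the choice in one crop.

```bash
python3 - <<'E'
from h import *
np.set_printoptions(precision=2,suppress=True)
def bp(u,z,i):
    K=np.array(i["camera_matrix"]);R=np.array(i["R"]);t=np.array(i["t"])
    d=R.T@np.linalg.solve(K,[*u,1]); c=-R.T@t; return c+d*(z-c[2])/d[2]
i=viewer.camera_info("wrist"); s=robot.observe()
im=cv2.imread("pics/w_samp.png"); hsv=cv2.cvtColor(im,cv2.COLOR_BGR2HSV)
# label quad: white-ish inside crop of blue body
m=np.zeros(im.shape[:2],np.uint8); sub=hsv[105:150,290:358]
blue=cv2.inRange(hsv[60:150,280:360],(100,120,40),(130,255,255))
m[105:150,290:358]=cv2.inRange(sub,(0,0,150),(179,70,255)); m[140:]=0
m=cv2.morphologyEx(m,cv2.MORPH_CLOSE,np.ones((7,7)))
n,l,st,ce=cv2.connectedComponentsWithStats(m); k=1+np.argmax([st[j,4] if 300<ce[j,0]+1 and abs(ce[j,0]-323)<20 else 0 for j in range(1,n)])
c=max(cv2.findContours((l==k).astype(np.uint8),0,2)[0],key=cv2.contourArea); print("label stats",st[k],ce[k])
q=cv2.boxPoints(cv2.minAreaRect(c)); q=q[np.argsort(q[:,1])]; top,bot=q[:2],q[2:]
for e,z in((top,20+46+18.4),(bot,20+46-18.4)):
    e=e[np.argsort(e[:,0])]; a,b=[bp(u,z,i) for u in e]; d=b-a; print("label edge",a,b,np.linalg.norm(d),"heading",np.degrees(np.arctan2(d[1],d[0]))+90,"mid",(a+b)/2)
# stage outline
# scanner view
T=Rn.from_rotvec(s["tcp_rot"]).as_matrix(); Rc=np.array(i["R"])@T; off=T.T@(w([0,0,0],0,i)-s["tcp_pos"])
q2=None
T2=min((Rn.from_rotvec(o).as_matrix() for o in orient(np.radians(105))),key=lambda A:-(A[:,1]@T[:,1]))
R2=Rc@T2.T; p2=np.array([576.1,-346.8,429.9]); i2=dict(camera_matrix=i["camera_matrix"],R=R2,t=-R2@(p2+T2@off))
im2=cv2.imread("pics/w_scan.png"); hsv=cv2.cvtColor(im2,cv2.COLOR_BGR2HSV)
m=cv2.inRange(hsv,(18,140,80),(35,255,255)); m[:70]=0;m[165:]=0;m[:,:295]=0;m[:,350:]=0
rows=[r for r in range(88,150) if m[r].sum()>255*15]
for side in(0,-1):
    xs=np.array([np.where(m[r])[0][side] for r in rows]); print("edge",side,np.polyfit(rows,xs,1),xs[[0,len(xs)//2,-1]],rows[0],rows[-1])
print("px of grip est",px([565,-295.5,151],0,i2))
# mat corners
mk=cv2.inRange(hsv,(0,0,0),(179,255,45)); mk[:40]=0;mk[170:]=0;mk[:,:250]=0;mk[:,385:]=0
mk=cv2.morphologyEx(mk,cv2.MORPH_OPEN,np.ones((5,5)))
c=np.vstack(cv2.findContours(mk,0,2)[0]); q=cv2.boxPoints(cv2.minAreaRect(c)); W=np.array([bp(u,3,i2) for u in q]); print("mat",q,W,W.mean(0),np.linalg.norm(np.diff(W,axis=0),axis=1))
a=cv2.resize(im2[30:280,240:460],None,fx=1.8,fy=1.8); b=cv2.resize(im[15:145,260:400],None,fx=2.8,fy=2.8)
h=max(a.shape[0],b.shape[0]); pad=lambda x:cv2.copyMakeBorder(x,0,h-x.shape[0],0,0,0)
cv2.imwrite("pics/crop1.png",np.hstack([pad(a),pad(b)]))
E
```

```text
label stats [328 114  14  21  76] [336.82 120.42]
label edge [575.6   98.02  84.4 ] [591.32 108.43  84.4 ] 18.856651380815098 heading 123.50992868512863 mid [583.46 103.23  84.4 ]
label edge [597.49  66.73  47.6 ] [614.43  78.17  47.6 ] 20.446517852205503 heading 124.01870885273506 mid [605.96  72.45  47.6 ]
edge 0 [  0.01 306.35] [307 307 308] 88 149
edge -1 [  0.03 332.43] [335 336 336] 88 149
px of grip est [321.51 121.14]
mat [[255.76 126.06]
 [288.08  46.33]
 [377.96  82.77]
 [345.63 162.5 ]] [[ 457.68 -343.61    3.  ]
 [ 482.95 -201.91    3.  ]
 [ 645.43 -217.54    3.  ]
 [ 631.03 -365.04    3.  ]] [ 554.27 -282.03    3.  ] [143.93 163.24 148.2 ]
```

View pics/crop1.png

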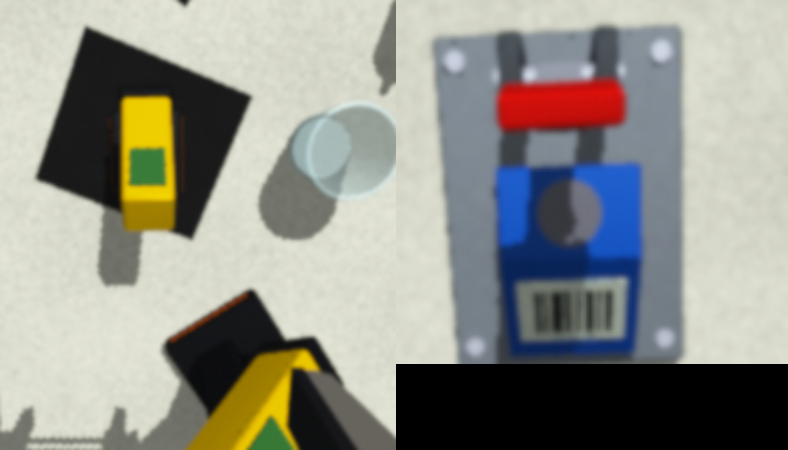

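The crop confirms it: on the left, the small scanner on the large mat, heading about 106°; on the right, label corners at about (302,116), (343,114), (306,137) and (342,135), a heading of about 97°. My colour-based label fit failed because of the shadow, so I'm using the corners read from the crop. Now the grasp.

```bash
cat >> h.py <<'E'
def bp(u,z,i):
    K=np.array(i["camera_matrix"]);R=np.array(i["R"]);t=np.array(i["t"])
    d=R.T@np.linalg.solve(K,[*u,1]); c=-R.T@t; return c+d*(z-c[2])/d[2]
E
python3 - <<'E'
from h import *
np.set_printoptions(precision=2,suppress=True)
i=viewer.camera_info("wrist")
for a,b,z in(((302.5,115.7),(343.2,113.9),84.4),((305.7,136.8),(341.8,135.4),47.6)):
    A,B=bp(a,z,i),bp(b,z,i); d=B-A; print("label edge",(A+B)/2,np.linalg.norm(d),"heading",np.degrees(np.arctan2(d[1],d[0]))+90)
g=np.array([564.5,-295.3,132]); up=g+[0,0,110]
o=best(up,np.radians(106))
robot.movep(up+[0,0,60],o); robot.servo_line(up,200); robot.servo_line(g,120)
f0=robot.observe()["contact_force"]
grip(0,30); s=robot.observe(); print("grasp",s["t"],s["grip_width"]*92,s["contact_force"]-f0,s["tcp_pos"],s["joints"])
robot.servo_line(g+[0,0,30],80); s=robot.observe(); print(s["t"],s["grip_width"]*92,s["contact_force"]-f0)
save(viewer.read_camera("scene"),"lift.png")
import cv2
cv2.imwrite("pics/lift.png",cv2.resize(cv2.imread("pics/lift.png")[130:330,130:390],None,fx=2.4,fy=2.4))
E
```

```text
label edge [567.46  98.65  84.4 ] 65.74448122055463 heading 97.51868412893798
label edge [572.94  60.9   47.6 ] 63.40057833024289 heading 97.25594566607212
grasp 9.725 38.09005075843967 [ 0.89  0.36 -1.29] [ 564.67 -295.24  131.96] [ 0.72  0.58 -0.4   1.68  0.26  0.94  0.5 ]
10.25 37.96920117492122 [ 0.78  0.19 -5.2 ]
```

View pics/lift.png

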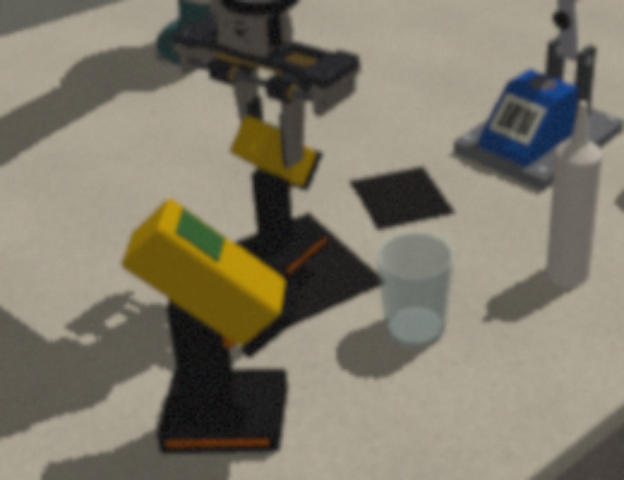

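The scanner is lifted upright, with a 38 mm grip and a 4 N load. Next is the scan.

```bash
python3 - <<'E'
from h import *
np.set_printoptions(precision=2,suppress=True)
psi=np.radians(97.3); h=np.array([np.cos(psi),np.sin(psi),0]); z=np.array([0,0,1.])
L=np.array([569.7,79,66]); win=L+100*(-h+z)/2**.5; org=win-43*h-92*z; T=org+129*z; print(T)
s=robot.observe(); o=best(T,psi)
robot.servo_line(s["tcp_pos"]+[0,0,45],150)
robot.servo_line(T-20*h+45*z,180,rotation=o); robot.servo_line(T,80)
robot.hold(.3); s=robot.observe(); print(s["t"],s["tcp_pos"],s["grip_width"]*92,np.abs(s["joint_velocities"]).max())
for c in("scene","top"):
    save(viewer.read_camera(c),c+"_scan.png")
    P={}
    for n in("scanner_window","label","scanner_grip","scanner"):
        for d in viewer.pinpoint(n,c):
            X=w(d["at"],c)
            if d["confidence"]>.3 and X[1]>-150: print(c,n,round(d["confidence"],2),X)
robot.hold(1.0)
print("pred win",win,robot.observe()["t"])
cv2.imwrite("pics/scan.png",cv2.resize(cv2.imread("pics/scene_scan.png")[60:280,220:440],None,fx=2.5,fy=2.5))
E
```

```text
[584.15 -33.79 173.71]
13.3167 [584.37 -33.98 174.08] 37.84214215854798 0.0029277766267103013
scene scanner_window 0.92 [579.42   8.66 140.49]
scene label 0.78 [569.89  76.51  66.14]
scene scanner_grip 0.78 [587.36 -32.42 190.67]
scene scanner 0.95 [582.98 -38.24  46.55]
scene scanner 0.7 [563.3  102.17  20.05]
top scanner_window 0.33 [552.69 179.46 232.03]
top label 0.74 [568.18  80.82  65.86]
top scanner_grip 0.53 [549.34 202.32 108.57]
pred win [578.68   8.86 136.71] 14.8167
```

View pics/scan.png

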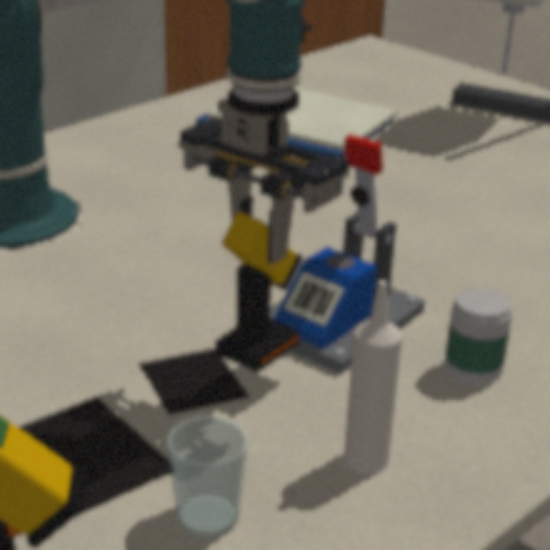

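The measured window, (579.4, 8.7, 140), matches the planned (578.7, 8.9, 137), and the handle looks upright. I'll finish the hold, then return the scanner to the mat.

```bash
python3 - <<'E'
from h import *
np.set_printoptions(precision=2,suppress=True)
robot.hold(1.0)
psi=np.radians(97.3); h=np.array([np.cos(psi),np.sin(psi),0]); z=np.array([0,0,1.])
s=robot.observe(); robot.servo_line(s["tcp_pos"]-20*h+45*z,100)
P=np.array([559.5,-287,132.]); o=best(P,np.radians(106))
robot.servo_line(P+[0,0,85],180,rotation=o); robot.servo_line(P+[0,0,15],120); robot.hold(.2); f0=robot.observe()["contact_force"]
for dz in (4,2,1,0,-.5,-1,-1.5):
    robot.servo_line(P+[0,0,dz],20); s=robot.observe(); f=(s["contact_force"]-f0)[2]; print(dz,s["tcp_pos"][2],f)
    if f>3: break
robot.hold(.2)
grip(1.0); robot.hold(.3); s=robot.observe(); print(s["t"],s["contact_force"],s["grip_width"])
robot.servo_line(P+[0,0,150],150); robot.hold(.2)
for c in("scene","top"):
    save(viewer.read_camera(c),c+"_put.png")
    for n in("scanner","scanner_grip","scanner_window","mat","clamp_pivot","clamp_grip","sample"):
        for d in viewer.pinpoint(n,c):
            X=w(d["at"],c)
            if d["confidence"]>.4: print(c,n,round(d["confidence"],2),X)
print(robot.observe()["t"],robot.observe()["joints"])
cv2.imwrite("pics/put.png",cv2.resize(cv2.imread("pics/scene_put.png")[90:340,140:440],None,fx=2,fy=2))
E
```

```text
4 135.95807584490683 -0.3147378660589051
2 133.90031303707704 0.1539397590228755
1 132.97629685753498 -0.2908347650743033
0 131.98348504732718 -1.1732563940384462
-0.5 131.910260058034 3.050514179943329
21.9583 [ 0.67  0.73 -0.6 ] 1.0007324890561842
scene scanner 0.82 [ 559.45 -292.2     3.17]
scene scanner 0.67 [ 704.03 -466.69   -1.04]
scene scanner_grip 0.67 [571.07  74.6   68.11]
scene scanner_grip 0.66 [ 561.98 -287.26  148.94]
scene scanner_grip 0.58 [ 702.21 -468.68  197.87]
scene scanner_window 0.9 [ 547.31 -245.01   96.16]
scene scanner_window 0.84 [ 740.78 -425.23  121.04]
scene mat 0.92 [ 556.17 -282.97    2.74]
scene mat 0.86 [530.95 -89.8   -0.76]
scene clamp_pivot 0.61 [550.97 197.78 118.24]
scene clamp_grip 0.72 [552.62 178.55 231.47]
scene sample 0.81 [562.7  102.8   18.43]
top scanner 0.95 [ 557.14 -286.2     2.53]
top scanner 0.58 [ 701.47 -464.73    3.31]
top scanner_grip 0.7 [ 700.51 -465.59  190.82]
top scanner_grip 0.68 [ 559.23 -288.73  150.46]
top scanner_grip 0.47 [749.52 178.72  -1.62]
top scanner_window 0.94 [ 740.73 -423.    121.2 ]
top scanner_window 0.82 [ 549.57 -248.07   92.31]
top scanner_window 0.7 [ 553.71 -284.41   -1.29]
top mat 0.91 [ 559.74 -284.74   -1.24]
top mat 0.74 [526.58 -93.29  -3.78]
top clamp_pivot 0.55 [549.94 199.96 110.68]
top clamp_grip 0.71 [551.01 183.33 231.28]
top sample 0.83 [567.04  99.84  22.66]
24.1083 [ 0.74  0.42 -0.43  1.56  0.18  1.2   0.55]
```

View pics/put.png

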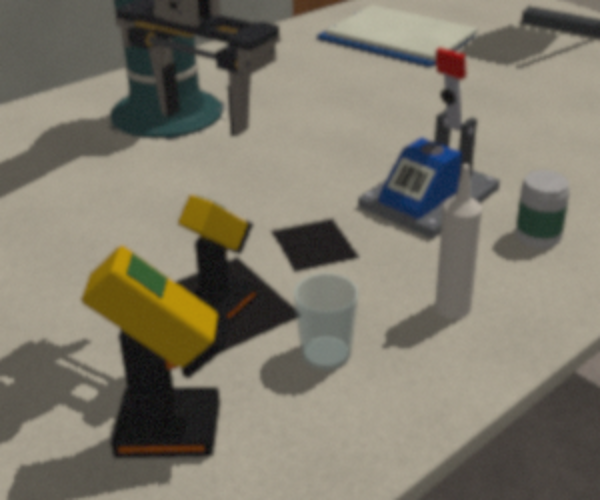

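The scanner stands upright on the mat at (558,-289); the mat's centre is at about (557,-284). Now the clamp, pushed along its arc with the closed fingertips.

```bash
python3 - <<'E'
from h import *
np.set_printoptions(precision=2,suppress=True)
psi=np.radians(96.5); h=np.array([np.cos(psi),np.sin(psi),0]); z=np.array([0,0,1.])
piv=np.array([551.2,200.3,112])
def P(t): return piv+117*(-np.cos(t)*h+np.sin(t)*z)+7*(np.sin(t)*h+np.cos(t)*z)+10*h
A=P(1.45)+45*h; A[2]=325
o=best(A,psi)
ths=np.linspace(1.5,0.1,9)
print([kin.ik(P(t),o) is not None for t in ths],kin.ik(A,o) is not None)
grip(0,30)
s=robot.observe(); robot.servo_line([*s["tcp_pos"][:2],325],200)
robot.servo_line(A,250,rotation=o); B=A.copy(); B[2]=P(1.5)[2]; robot.servo_line(B,150)
robot.hold(.2); f0=robot.observe()["contact_force"]
for t in ths:
    robot.servo_line(P(t),90); s=robot.observe(); print(round(t,2),round(s["t"],1),s["tcp_pos"],s["contact_force"]-f0)
for t in (.06,.04,.02,.01,0,-.01,-.02,-.03,-.04):
    robot.servo_line(P(t),20); s=robot.observe(); f=s["contact_force"]-f0; print(t,s["tcp_pos"],f)
    if f[2]>12: break
robot.hold(.2)
E
```

```text
[True, True, True, True, True, True, True, True, True] True
1.5 29.7 [550.33 208.64 229.32] [-0.31 -0.19  0.71]
1.32 30.1 [552.73 187.81 227.04] [0.16 0.05 0.02]
1.15 30.4 [554.79 167.93 221.31] [-0.11  0.33 -0.6 ]
0.98 30.8 [556.75 149.63 212.25] [0.16 0.13 0.78]
0.8 31.2 [558.51 133.26 200.18] [0.9  0.58 0.49]
0.62 31.6 [560.06 119.17 185.42] [ 0.12 -0.24 -0.7 ]
0.45 31.9 [561.28 107.92 168.41] [-0.15 -0.02 -0.59]
0.28 32.3 [562.16  99.74 149.69] [ 0.54  1.03 -0.1 ]
0.1 32.7 [562.74  95.08 130.02] [0.63 0.03 1.44]
0.06 [563.2   94.63 126.02] [-1.1  -0.35  0.74]
0.04 [563.19  94.31 123.56] [0.46 0.2  0.67]
0.02 [563.17  94.11 121.17] [ 0.53 -0.1   0.33]
0.01 [563.24  94.04 120.08] [-0.4  -0.43 -0.28]
0 [563.43  94.07 119.41] [0.09 0.19 5.28]
-0.01 [563.49  94.07 119.28] [-3.98 -1.38 12.22]
```

The force rises sharply at z = 119 mm, which is the arm's level height, so the clamp is at its stop. Retreat and check.

```bash
python3 - <<'E'
from h import *
np.set_printoptions(precision=2,suppress=True)
s=robot.observe(); robot.servo_line(s["tcp_pos"]+[0,0,180],150); 
robot.servo_line([480,-80,330],250); robot.hold(.3)
for c in("scene","top"):
    save(viewer.read_camera(c),c+"_end.png")
    for n in("scanner","scanner_grip","scanner_window","mat","clamp_pivot","clamp_grip","sample","cartridge","beaker","tin"):
        for d in viewer.pinpoint(n,c):
            X=w(d["at"],c)
            if d["confidence"]>.4: print(c,n,round(d["confidence"],2),X)
print(robot.observe()["t"])
cv2.imwrite("pics/end.png",cv2.resize(cv2.imread("pics/scene_end.png")[90:340,140:440],None,fx=2,fy=2))
E
```

```text
scene scanner 0.92 [ 557.98 -291.85    2.21]
scene scanner 0.64 [ 705.03 -467.78   -1.88]
scene scanner_grip 0.85 [ 704.09 -468.15  198.41]
scene scanner_grip 0.63 [ 563.74 -284.57  151.09]
scene scanner_window 0.82 [ 544.7  -245.45   98.21]
scene scanner_window 0.57 [ 739.89 -426.4   124.45]
scene mat 0.9 [528.47 -93.76  -2.59]
scene mat 0.78 [ 555.48 -283.07    0.21]
scene clamp_pivot 0.52 [550.35 198.13 117.45]
scene clamp_grip 0.88 [566.13  79.07 119.49]
scene sample 0.57 [565.41 101.76  21.34]
scene sample 0.49 [750.   181.07   0.71]
scene cartridge 0.85 [779.72 -56.06  -1.37]
scene beaker 0.67 [ 725.07 -247.83    1.67]
scene tin 0.85 [751.37 179.77  -0.58]
top scanner 0.61 [ 699.52 -467.09    1.13]
top scanner 0.59 [ 555.12 -286.25    0.81]
top scanner_grip 0.83 [ 555.08 -286.96  151.49]
top scanner_grip 0.83 [ 699.57 -464.79  191.01]
top scanner_window 0.87 [ 547.27 -247.49   92.16]
top scanner_window 0.83 [ 739.74 -422.68  122.9 ]
top mat 0.94 [531.08 -93.94  -3.39]
top mat 0.68 [ 727.38 -244.32   -2.83]
top mat 0.65 [ 558.73 -286.35   -1.02]
top clamp_pivot 0.65 [551.49 200.57 110.24]
top clamp_grip 0.56 [565.68  81.14 118.29]
top sample 0.92 [565.64 106.68  25.52]
top sample 0.69 [ 725.59 -244.     -0.22]
top cartridge 0.93 [777.94 -55.74   4.05]
top beaker 0.78 [ 726.26 -243.7    -0.85]
top tin 0.7 [748.31 180.52  -0.88]
top tin 0.66 [ 555.39 -290.4   148.97]
38.25
```

View pics/end.png

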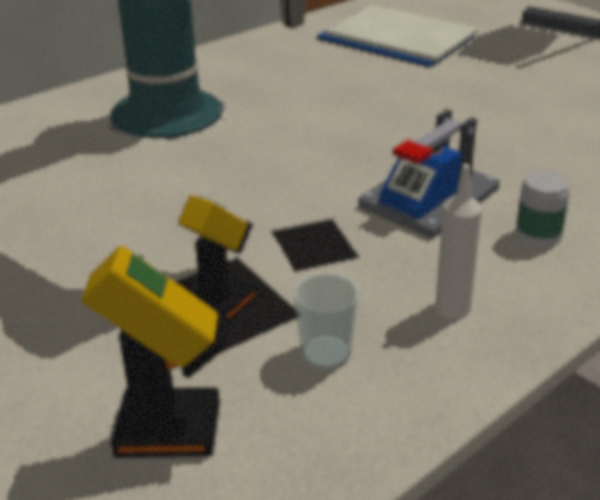

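The clamp is level: its handle is at z of about 119, level with the pivot plus 7 mm. The scanner is upright on its mat, the bystanders haven't moved, and the arm is clear.

```bash
python3 -c "
from h import *
robot.job_done()"
```

```text
the job is handed in; nothing more can be done
```

I carried out all the steps and handed the job in at about 38 s of the 67 s allowed; the system gave no verdict.

- **Scan:** I picked up the smaller scanner (30 N grip, 38 mm width) and aimed it square at the label from about 100 mm. It was held there for about 2.8 s. The scene camera put the window within about 4 mm of the planned spot, and the fingers never moved it near the sample. The top camera couldn't see the window during the hold, so that check rests on one camera.
- **Return:** I lowered the scanner slowly onto the larger mat until it touched at about 3 N, then let go. It stands upright about 5 mm from the mat's centre.
- **Clamp:** I then pushed the clamp down with the closed fingertips until it met its stop at about 12 N. The handle face measured 118–119 mm high, against 119 mm expected for fully down.

**Last checks:** the cartridge, beaker and tin measured within about 4 mm of where they started. The scene camera also put the sample within about 4 mm of its start. The top camera put it about 6 mm along and 5 mm up, which I take as error because the clamp now partly hides it.

My first attempt to find the label by colour failed because of a shadow, so I used corners read from the picture, and these agreed with the trained network's position. The networks also gave a few wrong identifications, which I discarded by position.

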